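Slide a fixture plate out to the pointer and hold it

ROBOT

A 6-joint arm with a two-finger parallel gripper is mounted at the origin on the work surface. World frame = base frame: x ahead of the robot, y to its left, z up, the work surface at z = 0. Lengths are in m, angles in rad, forces in N, time in s.
With the tool pointing down it reaches from about 0.375 to 0.925 m from the base axis. Payload 5.7 kg.
Tool frame: the origin (TCP) lies at the very end of the fingers, on their centre line; the grasp point (between the pads) lies 19 mm behind it; y points along the fingers, x is the direction in which the jaws open and shut, and the axes are right-handed (so a half turn about y gives the same grasp; the last joint's range is limited). The gripper opens to 85 mm and grips with 20 to 120 N. Pads are 22 mm wide; open, the fingers measure 114 mm over their backs; the gripper's body (76 mm by 85 mm) begins 54 mm behind the grasp point. The pads swing forward as they close: fully open they stand 13 mm farther back than shut.
Start: joints at [1.126, 0.359, 1.51, -0, 1.272, -0.115], TCP at [0.194, 0.568, 0.231] pointing down, gripper open.
Joint ranges: [-2.97, 2.97], [-1.01, 2.36], [0.21, 2.38], [-0.96, 4.11], [0.2, 2.71], [-2.98, 2.98]. Speed limits (rad/s): [2.39, 2.39, 3.14, 3.14, 3.14, 3.14].

INTERFACE

Orientations are given as a unit quaternion [x, y, z, w].
In Python, from rig import observe, camera, calibration, job_done, masks_of gives the robot as it stands.
- The arm moves only by the shell command python3 -m crank 'ROWS' [OPENING]. ROWS is JSON, a list of rows, each an object with "offset": the shift along the tool's x, y, z in cm, a list of three; "delta_rot": the turn, a rotation vector about the tool's x, y, z in degrees, a list of three. In form: [{"offset": [x, y, z], "delta_rot": [rx, ry, rz]}, ...]. A call has 1 to 20 rows; each row is the pose to reach, as a shift and turn from the pose measured when the call began, along the tool's axes at that moment; what a row does not reach only later rows make up. A row lasts 1/10 s, in which the tool goes at most 50 mm and 8.59 degrees, less where a joint would pass 70% of its speed; a pose out of reach is approached as far as the arm can. A call with a gripper value outside its range is refused whole. OPENING is the opening, from 0 (shut) to 1 (fully open), set as the call begins (- or left out, the last holds). The fingers move at their own pace and stop on an object; the grip force is fixed at half the most. Time passes only in rows, so rows that repeat a pose let the fingers close. It gives the time, the measured TCP pose, the force and the opening at its end, in the units of the state.
- observe(): the state, without advancing time (a new reading comes with each control period).
- camera(name): name is "side" or "top"; returns the picture (384x512x3 uint8, red, green, blue); there is no depth.
- calibration(name): a dict with "camera_matrix" (3x3 intrinsics, pixels), "D" ([k1, k2, p1, p2, k3] as OpenCV has them; the pictures are not rectified), "R" (3x3) and "t" (3): a world point X has camera coordinates R X + t. Camera axes: x right, y down, z forward; pixel columns grow to the right and rows downward; lengths in m; the calibration is good to about 2 mm. A picture is of the moment at which its call begins. calibration takes no time and is no camera call.
- job_done(): hands the job in, once; it reports no verdict.
Trained networks look in the newest picture that a camera, given by its name, has taken for a name from the list of things; names that differ only in an ending like _2 or _b are one class to them, and where a whole thing is asked for, a point or a joint stands for the part that bears it (a point fixed in the world has none). Each returns a list of dicts, best first, with "conf" (0 to 1); they miss things now and then, are a little off and sometimes report something else, mostly with a low value. They report only what shows in the picture. A call takes as long as a camera call. They do not tell look-alikes from the thing itself.
- masks_of(camera, label): "pixels" (384x512 bool, what is visible of it) and "box" ([left, top, right, bottom] in pixels, round what is visible of it).
The state is a dict: "time": time; "joint_pos": joint angles; "qvel": joint speeds; "joint_efforts": joint torques, N m; "tcp_pos": TCP position; "ee_rot": TCP orientation; "force": force on the tool from outside, world axes, zero at the start; "ft_torque": the same for the moment, N m; "width": opening from 0.0 (shut) to 1.0 (fully open).
Only numpy, scipy, OpenCV 4.12 (cv2) and the standard library are available. Lean on these libraries where they do the work, as an engineer would, in place of code of your own. Each camera call takes 0.05 s, during which the arm holds its last target. There are 200 camera calls.

TASK

Slide the aluminium fixture plate along the steel riser block, out over the block's edge, until its outer end is level with the thin pointer of the marker stand, with the plate flat on the block and in line with it. Out there it would tip off by itself, so the program finishes while still holding the plate steady with the gripper: do not let go. Slide it rather than lift it, and do not knock the marker stand or disturb the things lying around.

Things in the scene. Friction and masses are not known exactly. Their poses are not given: they have to be found in the camera images.
- riser_edge (a point): Fixed mid-grey steel riser block, 240 mm long, 90 wide, 60 high, on the work surface. This point: middle of the top edge over which the plate is slid, 60 mm above the work surface. x is horizontal along the block, outward (the way to slide); y across, z up. The block reaches 240 mm back along -x and 45 mm to each side.
- plate_lug (a point): Loose aluminium plate 240 x 70 x 10 mm (x, y, z), 0.48 to 0.75 kg, lying on the riser roughly along it. An upright lug for gripping stands across it: 14 mm thick along x, 44 wide along y, 45 high above the plate's top. This point: centre of the lug, 32.5 mm above the plate's underside, 45 mm from its inner end, 195 from its outer end. x points along the plate to the outer end, z up.
- plate_end (a point): Middle of the plate's outer end face, half-way through the 10 mm; axes as at the lug. A boss 44 long, 50 wide, 25 high with a dark round bore stands on the plate flush with this end. The centre of mass is 107 mm from this end, so the unheld plate tips at a longer overhang. It overhangs 5 to 35 mm at the start.
- pointer_tip (a point): Middle of the tip of the fixed marker stand's pointer: a bare steel blade 4 mm thick, 12 high, 55 long, level with the plate, reaching square towards the plate's way from a 12 mm post 110 mm high on a 60 mm round foot; it stops 15 to 45 mm short of the plate's side. 120 to 150 mm beyond the riser's edge. x as at the riser edge (across the blade): the plate's end must come to the same x.
- gear: Bystander: steel gear wheel lying flat, 114 mm across, 28 mm high; origin at the centre of its underside.
- tape: Bystander: roll of pale tape lying flat, 100 mm across, 45 mm high; origin at the centre of its underside.
- can: Bystander: white bottle with a black cap, 60 mm across, 130 mm high; origin at the centre of its underside.
Not all that is in view belongs to the job. There is more than one size of the part that bears plate_lug; the job needs the smallest.

How it is judged:
At the end, for the whole second after the job is handed in: The plate's outer end is within 6 mm of the pointer along the sliding direction, the plate is in line with the block (within 0.06 rad, its lug within 25 mm of the block's centre line), flat (within 0.04 rad), resting on the block and still, and the fingers still hold it (contact force above 1.5 N) (x of plate_end in the frame of pointer_tip between -0.006 and 0.006 m and y of plate_lug in the frame of riser_edge between -0.025 and 0.025 m and angle between the x axis of plate_end and the x axis of riser_edge, either way round below 0.06 rad and angle between plate_end's own z axis and vertical below 0.04 rad and contact force between plate and riser above 0.3 N and contact force between the fingers and plate above 1.5 N and linear speed of plate below 0.01 m/s); the arm keeps its last pose, push and grip.
It fails at once if the plate is tipped by more than 0.12 rad (angle between plate_end's own z axis and vertical above 0.12 rad).
It fails at once if the plate is lifted instead of slid (more than 12 mm off the block) (z of plate_lug in the frame of riser_edge above 0.0445 m).
It fails at once if the marker stand is struck (over 2 N) (contact force between any of the arm, the fingers, plate and stand above 2 N).
It fails at once if a bystander is moved by more than 20 mm (distance of any of gear, tape, can from where it was at the start of the episode above 0.02 m).
It also fails if it takes over 35 s, if anything falls off the work surface, if the arm or the gripper's body presses on something with over 40 N, if the wrist force passes 120 N, or if a joint passes its speed limit or range.

## Working session

There is one attempt and no reset: what is moved stays moved. The work goes in short steps, Python scripts to look and compute and a shell command to move; the robot and the scene stay as the last step left them, time stands still between calls to the robot, and variables do not carry over. Pictures are saved under pics/ and viewed, about 8 in all and at most 12, crops included, and the job is handed in when it is done.

```bash
mkdir -p pics; ls
python3 - <<'E'
from rig import *
import cv2
print(observe())
for n in("side","top"):
    cv2.imwrite(f"pics/{n}0.png",camera(n)[:,:,::-1]); c=calibration(n); print(n,c)
    for l in("plate_lug","pointer_tip","riser_edge","gear","tape","can"):
        print(l,[(round(m["conf"],2),[int(b) for b in m["box"]]) for m in masks_of(n,l)])
E
```

```text
pics
{'time': 0.0, 'joint_pos': array([ 1.12588971e+00,  3.59505066e-01,  1.51144656e+00, -3.46392874e-07,
        1.27247436e+00, -1.15115000e-01]), 'qvel': array([ 0.00151548, -0.00021198, -0.00107006, -0.00050942, -0.00040838,
       -0.00038688]), 'joint_efforts': array([-7.28359064e-04, -5.27624345e+01, -2.78625029e+01, -1.99368928e-04,
        1.34273295e-02,  1.28535066e-05]), 'tcp_pos': array([0.19402969, 0.56704442, 0.23044816]), 'ee_rot': array([ 0.57560616,  0.41057572, -0.41170991, -0.57497833]), 'force': array([-0.86292277, -0.0464066 , -0.24615796]), 'ft_torque': array([-2.50592419e-02, -1.24284243e-05,  2.45724245e-02]), 'width': 1.0016933377498711}
side {'camera_matrix': array([[460.27057911,   0.        , 253.42937235],
       [  0.        , 460.27057911, 195.94899651],
       [  0.        ,   0.        ,   1.        ]]), 'D': array([-0.1035017,  0.       ,  0.       ,  0.       ,  0.       ]), 'R': array([[ 0.78809257, -0.61530761,  0.01751116],
       [-0.3937895 , -0.52582653, -0.75394714],
       [ 0.47311725,  0.58728443, -0.65670166]]), 't': array([-0.4853604 ,
[... 371 characters left out ...]
      , 253.74591725],
       [  0.        , 399.61875401, 195.6335567 ],
       [  0.        ,   0.        ,   1.        ]]), 'D': array([-0.08828942,  0.        ,  0.        ,  0.        ,  0.        ]), 'R': array([[ 0.10378812, -0.9945954 ,  0.00282975],
       [-0.97087277, -0.10192953, -0.21683272],
       [ 0.21594926,  0.01975733, -0.97620467]]), 't': array([-0.09911898,  0.56622465,  0.93405042])}
plate_lug [(0.73, [196, 174, 298, 222]), (0.7, [54, 224, 161, 333]), (0.67, [240, 280, 370, 326])]
pointer_tip [(0.82, [166, 133, 187, 159])]
riser_edge [(0.89, [209, 182, 308, 229])]
gear [(0.68, [237, 122, 281, 159])]
tape [(0.87, [377, 206, 419, 248])]
can [(0.77, [328, 135, 354, 165])]
```

Run:
```python
import cv2
a=cv2.imread("pics/top0.png");cv2.imwrite("pics/top0b.png",cv2.resize(a[100:340,40:440],None,fx=2,fy=2,interpolation=3))
a=cv2.imread("pics/side0.png");cv2.imwrite("pics/side0b.png",cv2.resize(a[110:270,180:390],None,fx=3.7,fy=3.7,interpolation=3))
```

```text
(no output)
```

View pics/top0b.png

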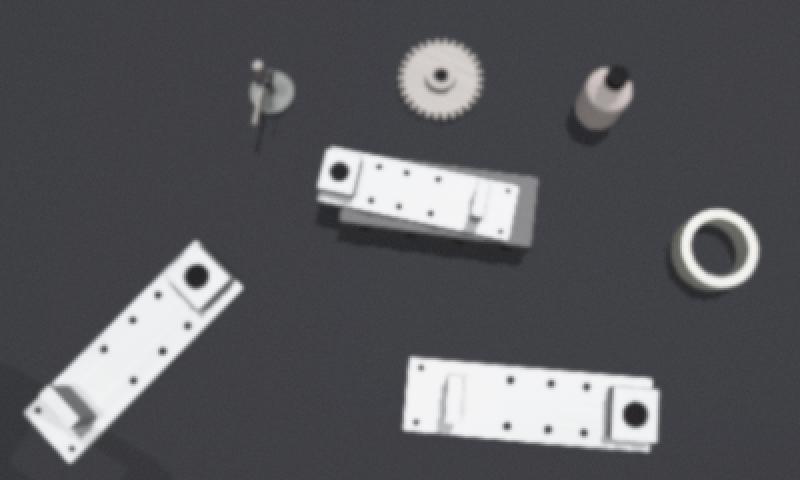

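View pics/side0b.png

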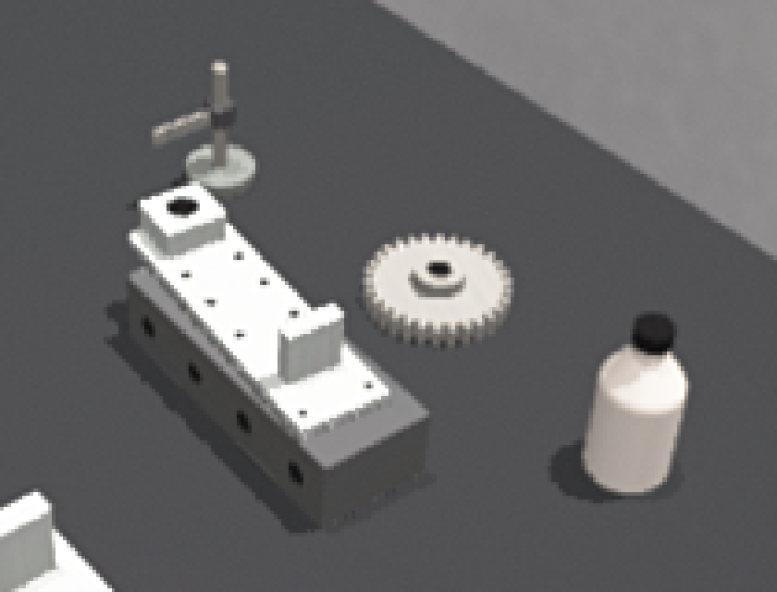

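The top view shows the smallest plate on the riser, with its bore at crop (340,172), its lug near (480,200) and the pointer tip at (254,124). The side view has the matching bore at (182,206) and tip at (153,135). Next I'll turn these into positions.

```bash
cat > h.py <<'E'
from rig import *
import numpy as np, cv2
from scipy.optimize import least_squares
from scipy.spatial.transform import Rotation as Ro
T=lambda u,v:("top",40+u/2,100+v/2)
S=lambda u,v:("side",180+u/3.7,110+v/3.7)
CAL={n:calibration(n) for n in("top","side")}
def proj(n,X):
    c=CAL[n];return cv2.projectPoints(np.float64(X).reshape(-1,3),cv2.Rodrigues(c["R"])[0],c["t"],c["camera_matrix"],c["D"])[0][:,0]
def back(p,z):
    n,u,v=p;c=CAL[n];q=cv2.undistortPoints(np.float64([[[u,v]]]),c["camera_matrix"],c["D"])[0,0]
    d=c["R"].T@np.r_[q,1];o=-c["R"].T@c["t"];return o+d*(z-o[2])/d[2]
def tri(a,b):
    return least_squares(lambda X:np.r_[proj(a[0],X)[0]-a[1:],proj(b[0],X)[0]-b[1:]],[.5,0,.06])
def fit(obs,z0,x0):
    # obs: (pixel, local xyz); pose x,y,yaw
    def f(p):
        c,s=np.cos(p[2]),np.sin(p[2]);r=[]
        for (n,u,v),L in obs:
            r+=list(proj(n,[p[0]+c*L[0]-s*L[1],p[1]+s*L[0]+c*L[1],z0+L[2]])[0]-[u,v])
        return r
    r=least_squares(f,x0,loss="soft_l1");return r.x,np.round(r.fun,1)
E
python3 - <<'E'
from h import *
# local +x ~ world +y, local +y ~ world -x (toward robot)
rz=[(T(538,178),(-.24,-.045,0)),(T(530,245),(-.24,.045,0)),(T(340,220),(0,.045,0)),
    (S(428,412),(-.24,-.045,0)),(S(322,467),(-.24,.045,0)),(S(130,278),(0,.045,0))]
r=fit(rz,.06,[.5,0,1.6]);print("riser",r)
# plate frame at plate_end (z .065)
pl=[(T(520,184),(-.24,-.035,.005)),(T(512,240),(-.24,.035,.005)),(T(340,172),(-.022,0,.03)),
 (S(388,388),(-.24,-.035,.005)),(S(303,432),(-.24,.035,.005)),(S(182,206),(-.022,0,.03)),(S(130,237),(0,.035,.005)),(S(138,205),(0,.025,.03))]
p=fit(pl,.065,[.5,0,1.6]);print("plate",p)
t=tri(T(254,124),S(153,135));print("tip",t.x,t.fun, back(T(254,124),.065),back(S(153,135),.065))
r,p=r[0],p[0]
def loc(P): 
    d=np.array(P[:2])-r[:2];c,s=np.cos(r[2]),np.sin(r[2]);return c*d[0]+s*d[1],-s*d[0]+c*d[1]
print("tip in riser",loc(t.x),"end in riser",loc(p),"dyaw",p[2]-r[2])
lug=p[:2]-.195*np.array([np.cos(p[2]),np.sin(p[2])]);print("lug",lug,loc(lug))
s=observe();print(Ro.from_quat(s["ee_rot"]).as_matrix().round(3))
E
```

```text
riser (array([0.57200677, 0.06390587, 1.53611637]), array([ 0.7, -1.2,  0.8,  0.4, -0.3, -0.3,  0.1, -0. , -0.3,  0.3, -2.2,
       -1.4]))
plate (array([0.58282696, 0.08734824, 1.46830647]), array([ 0.8,  0. , -0.4, -0.7,  1. , -0.6,  0.4,  1.1, -0.4, -0.4, -0.3,
        0.5, -1.2, -0.8, -0.5, -0.5]))
tip [0.63788753 0.18777138 0.06686689] [ 0.34409986 -0.50551672 -0.69917065  0.13765493] [0.63700675 0.18891912 0.065     ] [0.64144244 0.18934033 0.065     ]
tip in riser (np.float64(0.12607530856744675), np.float64(-0.061546359302326034)) end in riser (np.float64(0.023803439723461092), np.float64(-0.010000863764433368)) dyaw -0.06780989732639053
lug [ 0.56287641 -0.1066285 ] (np.float64(-0.17074840927725193), np.float64(0.0032119349702695345))
[[ 0.324 -0.    -0.946]
 [ 0.946 -0.     0.324]
 [-0.    -1.    -0.   ]]
```

```bash
R='{"offset":[-51.8,2,-56.7],"delta_rot":[0,-13,0]}'; python3 -m crank '[{"offset":[-4,0,-4.4],"delta_rot":[0,-1,0]},{"offset":[-8,0,-8.7],"delta_rot":[0,-2,0]},{"offset":[-12,0,-13],"delta_rot":[0,-3,0]},{"offset":[-16,0,-17.5],"delta_rot":[0,-4,0]},{"offset":[-20,0,-22],"delta_rot":[0,-5,0]},{"offset":[-24,0,-26],"delta_rot":[0,-6,0]},{"offset":[-28,1,-30.5],"delta_rot":[0,-7,0]},{"offset":[-32,1,-35],"delta_rot":[0,-8,0]},{"offset":[-36,1,-39],"delta_rot":[0,-9,0]},{"offset":[-40,2,-43.5],"delta_rot":[0,-10,0]},{"offset":[-44,2,-48],"delta_rot":[0,-11,0]},{"offset":[-48,2,-52.5],"delta_rot":[0,-12,0]},{"offset":[-51.8,2,-56.7],"delta_rot":[0,-13,0]},{"offset":[-51.8,2,-56.7],"delta_rot":[0,-13,0]},{"offset":[-51.8,2,-56.7],"delta_rot":[0,-13,0]},{"offset":[-51.8,2,-56.7],"delta_rot":[0,-13,0]},{"offset":[-51.8,2,-56.7],"delta_rot":[0,-13,0]},{"offset":[-51.8,2,-56.7],"delta_rot":[0,-13,0]}]' 1
python3 - <<'E'
from h import *
s=observe();R=Ro.from_quat(s["ee_rot"]).as_matrix();print(s["tcp_pos"],R.round(3),"yaw",np.arctan2(R[1,0],R[0,0]))
for z in(.082,):
    print(100*R.T@(np.array([.5629,-.1066,z])-s["tcp_pos"]))
E
```

```text
time: 2.5
tcp_pos: [0.5622, -0.1055, 0.211]
ee_rot: [-0.525, -0.473, 0.474, 0.526]
force: [0.1, 0.5, -0.6]
width: 1.001
[ 0.56224058 -0.10546984  0.21095548] [[ 0.103 -0.001 -0.995]
 [ 0.995  0.001  0.103]
 [ 0.001 -1.     0.002]] yaw 1.4672014620207126
[-0.11681652 12.89531888 -0.09682277]
```

```bash
python3 -m crank '[{"offset":[-0.1,3,-0.1],"delta_rot":[0,0,0]},{"offset":[-0.1,6,-0.1],"delta_rot":[0,0,0]},{"offset":[-0.1,8,-0.1],"delta_rot":[0,0,0]},{"offset":[-0.1,10,-0.1],"delta_rot":[0,0,0]},{"offset":[-0.1,11.5,-0.1],"delta_rot":[0,0,0]},{"offset":[-0.1,12.8,-0.1],"delta_rot":[0,0,0]},{"offset":[-0.1,12.8,-0.1],"delta_rot":[0,0,0]},{"offset":[-0.1,12.8,-0.1],"delta_rot":[0,0,0]}]' 1
python3 - <<'E'
from h import *
a=camera("side");b=camera("top")
cv2.imwrite("pics/g.png",np.hstack([cv2.resize(a[110:270,180:340],(400,400)),cv2.resize(b[150:270,190:310],(400,400))])[:,:,::-1])
E
```

```text
time: 3.3
tcp_pos: [0.5628, -0.1057, 0.0833]
ee_rot: [-0.524, -0.474, 0.474, 0.526]
force: [-0.1, -0.3, -0.5]
width: 0.998
```

View pics/g.png

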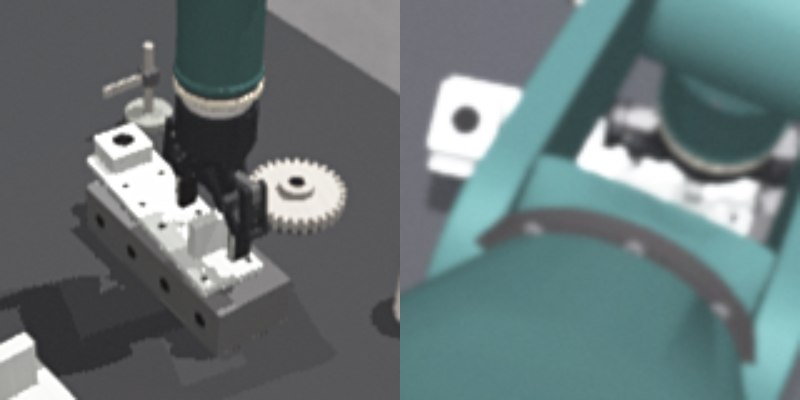

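The fingers straddle the lug (left panel around (210,235)), clear of the plate. I'll close the gripper.

```bash
Z='{}'; python3 -m crank '[{"offset":[0,0,0],"delta_rot":[0,0,0]},{"offset":[0,0,0],"delta_rot":[0,0,0]},{"offset":[0,0,0],"delta_rot":[0,0,0]},{"offset":[0,0,0],"delta_rot":[0,0,0]},{"offset":[0,0,0],"delta_rot":[0,0,0]},{"offset":[0,0,0],"delta_rot":[0,0,0]},{"offset":[0,0,0],"delta_rot":[0,0,0]},{"offset":[0,0,0],"delta_rot":[0,0,0]}]' 0
python3 - <<'E'
from h import *
s=observe();print(s["force"],s["ft_torque"],s["width"])
R=Ro.from_quat(s["ee_rot"]).as_matrix();p=s["tcp_pos"];print(p)
yaw=np.arctan2(R[1,0],R[0,0]); u=lambda a:np.array([np.cos(a),np.sin(a)])
r=np.array([.5720,.0639]);ry=1.5361;n=np.array([-np.sin(ry),np.cos(ry)])
# target: end x .126 beyond edge, lug on centre line, yaw = riser
g=r+u(ry)*(.1261-.195); d=np.r_[g-p[:2],0];print("goal",g,"tool cm",100*R.T@d,"turn about tool y deg",-np.degrees(ry-yaw))
E
```

```text
time: 4.2
tcp_pos: [0.564, -0.1056, 0.0843]
ee_rot: [-0.525, -0.474, 0.473, 0.525]
force: [1.2, 4.6, 5.3]
width: 0.156
[1.23284603 4.55353796 5.33841586] [ 0.80266409 -0.03292072 -0.14246851] 0.1561511923709804
[ 0.56395887 -0.10559703  0.08429051]
goal [ 0.5696099  -0.00495853] tool cm [10.06831743  0.01635812  0.4786788 ] turn about tool y deg -3.947828498844438
```

```bash
python3 -m crank '[{"offset":[0.3,0.05,0],"delta_rot":[0,-0.5,0]},{"offset":[0.8,0.05,0],"delta_rot":[0,-1,0]},{"offset":[1.3,0.05,0.1],"delta_rot":[0,-1.5,0]},{"offset":[1.8,0.05,0.1],"delta_rot":[0,-2,0]},{"offset":[2.3,0.05,0.1],"delta_rot":[0,-2.5,0]},{"offset":[2.8,0.05,0.15],"delta_rot":[0,-3,0]},{"offset":[3.3,0.05,0.15],"delta_rot":[0,-3.5,0]},{"offset":[3.8,0.05,0.2],"delta_rot":[0,-4,0]},{"offset":[4.3,0.05,0.2],"delta_rot":[0,-4,0]},{"offset":[4.8,0.05,0.2],"delta_rot":[0,-4,0]},{"offset":[5.3,0.05,0.25],"delta_rot":[0,-4,0]},{"offset":[5.8,0.05,0.3],"delta_rot":[0,-4,0]},{"offset":[6.3,0.05,0.3],"delta_rot":[0,-4,0]},{"offset":[6.8,0.05,0.35],"delta_rot":[0,-4,0]},{"offset":[7.3,0.05,0.35],"delta_rot":[0,-4,0]},{"offset":[7.8,0.05,0.4],"delta_rot":[0,-4,0]},{"offset":[8.2,0.05,0.4],"delta_rot":[0,-4,0]},{"offset":[8.2,0.05,0.4],"delta_rot":[0,-4,0]}]' 0
cat > look.py <<'E'
from h import *
import sys
s=observe();print(s["tcp_pos"],s["force"],s["ft_torque"],s["width"]);R=Ro.from_quat(s["ee_rot"]).as_matrix();print(R.round(3),np.arctan2(R[1,0],R[0,0]))
a=camera("side");b=camera("top")
cv2.imwrite(f"pics/{sys.argv[1]}.png",np.hstack([cv2.resize(a[120:220,190:290],(400,400),interpolation=3),cv2.resize(b[120:220,150:250],(400,400),interpolation=3)])[:,:,::-1])
E
python3 look.py m1
```

```text
time: 6.0
tcp_pos: [0.5693, -0.0254, 0.0844]
ee_rot: [0.509, 0.492, -0.492, -0.507]
force: [-0.7, -5.7, 4.3]
width: 0.155
[ 0.56926554 -0.0254394   0.08443877] [-0.65115046 -5.71923012  4.29659761] [-0.71733792  0.07822922  0.07606789] 0.15534030090963868
[[ 0.032  0.002 -0.999]
 [ 0.999 -0.002  0.032]
 [-0.002 -1.    -0.002]] 1.5384083450094188
```

View pics/m1.png

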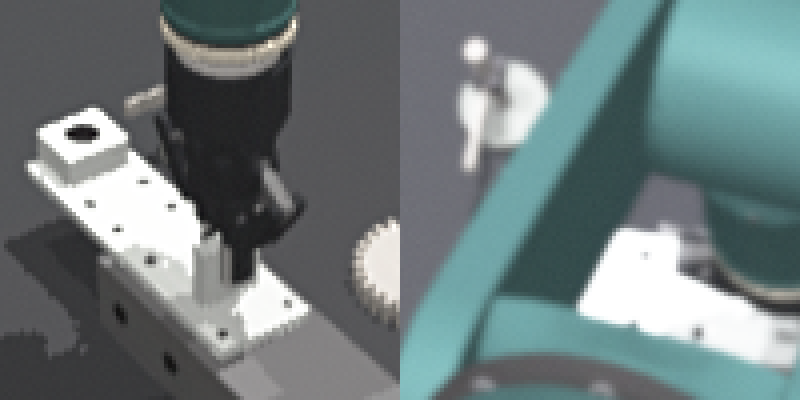

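The plate followed and is flat. The side panel shows the bore at (82,132), the plate's outer corner at (27,168) and the pointer tip at (128,103). I'll zoom in on the blade in the starting pictures to get a precise target.

Run:
```python
import cv2,numpy as np
a=cv2.imread("pics/side0.png")[120:160,215:255];b=cv2.imread("pics/top0.png")[125:165,155:195]
cv2.imwrite("pics/z.png",np.hstack([cv2.resize(a,(400,400),interpolation=cv2.INTER_NEAREST),cv2.resize(b,(400,400),interpolation=cv2.INTER_NEAREST)]))
```

```text
(no output)
```

View pics/z.png

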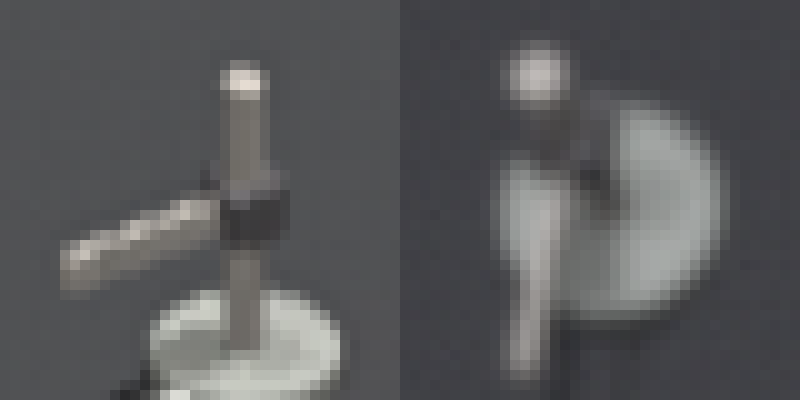

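```bash
cat > est.py <<'E'
from h import *
ry=1.5361;r0=np.array([.5720,.0639])
def X(P,c=0):
    d=np.array(P[:2])-r0;return np.array([np.cos(ry)*d[0]+np.sin(ry)*d[1],-np.sin(ry)*d[0]+np.cos(ry)*d[1]])
tip_side=X(back(("side",221.2,146.1),.065)); tip_top=X(back(("top",166.7,162.3),.07))
E
python3 - <<'E'
from est import *
print("tip side",tip_side,"top",tip_top,"blade top far",X(back(("top",170,143.5),.071)))
# riser edge sanity per camera
print("riser inner corners side",X(back(S(428,412),.06)),X(back(S(322,467),.06)),"top",X(back(T(538,178),.06)),X(back(T(530,245),.06)))
M=lambda u,v:("side",190+(u+.5)/4-.5,120+(v+.5)/4-.5)
pl=[(M(82,132),(-.022,0,.03)),(M(37,132),(0,.025,.03)),(M(92,108),(0,-.025,.03)),(M(127,132),(-.044,-.025,.03)),(M(70,155),(-.044,.025,.03)),(M(27,168),(0,.035,.005)),(M(307,303),(-.24,-.035,.005)),(M(228,350),(-.24,.035,.005))]
p,f=fit(pl,.065,[.57,.17,1.53]);print(p,f,X(p),p[2]-ry)
s=observe();R=Ro.from_quat(s["ee_rot"]).as_matrix()
t=s["tcp_pos"];print("tcp",X(t),"end via tcp",X(t)[0]+.195)
E
```

```text
tip side [ 0.12970838 -0.06576697] top [ 0.12647908 -0.05835493] blade top far [ 0.12729491 -0.10865364]
riser inner corners side [-0.23988695 -0.04485111] [-0.23963888  0.04396177] top [-0.23854162 -0.04175816] [-0.23800122  0.04414191]
[0.5748643  0.16960218 1.55860275] [-0.1  0.1 -0.6 -0.5  0.5 -0.5  0.4  0.7 -0.3  1.3 -0.6 -1.1  1.6  0.5
 -0.3 -0.5] [0.10573793 0.00080417] 0.02250275336518004
tcp [-0.08936197 -0.00035425] end via tcp 0.10563803362196089
```

```bash
python3 -m crank '[{"offset":[0.4,0.05,0],"delta_rot":[0,0,0]},{"offset":[0.8,0.05,0],"delta_rot":[0,0,0]},{"offset":[1.2,0.05,0],"delta_rot":[0,0,0]},{"offset":[1.6,0.05,0],"delta_rot":[0,0,0]},{"offset":[2,0.05,0],"delta_rot":[0,0,0]},{"offset":[2.3,0.05,0],"delta_rot":[0,0,0]},{"offset":[2.3,0.05,0],"delta_rot":[0,0,0]},{"offset":[2.3,0.05,0],"delta_rot":[0,0,0]},{"offset":[2.3,0.05,0],"delta_rot":[0,0,0]}]' 0
sed -i 's/120:220,190:290/120:200,190:270/; s/(400,400),interpolation=3),cv2.resize(b/(560,560),interpolation=3),cv2.resize(b/; s/b\[120:220,150:250\],(400,400)/b[120:200,150:184],(238,560)/' look.py
python3 look.py m2; python3 -c "
from est import *;print('end',X(observe()['tcp_pos'])+[.195,0])"
```

```text
time: 7.0
tcp_pos: [0.5712, -0.0047, 0.0847]
ee_rot: [0.51, 0.492, -0.492, -0.505]
force: [-0.1, -7.7, 6.5]
width: 0.154
[ 0.5712135  -0.00471262  0.08472342] [-0.11966903 -7.72306639  6.52272099] [-0.98767476  0.21524193  0.09972291] 0.15383740657342682
[[ 0.031  0.005 -1.   ]
 [ 0.999 -0.005  0.031]
 [-0.005 -1.    -0.005]] 1.539536788877206
end [ 0.12639531 -0.00157389]
```

View pics/m2.png

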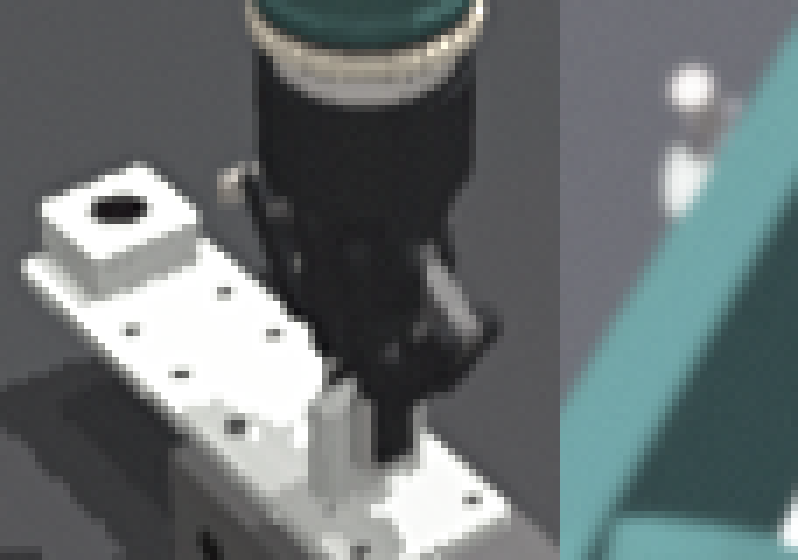

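Run:
```python
from est import *
M=lambda u,v:("side",190+(u+.5)/7-.5,120+(v+.5)/7-.5)
pl=[(M(120,206),(-.022,0,.03)),(M(38,207),(0,.025,.03)),(M(137,165),(0,-.025,.03)),(M(202,208),(-.044,-.025,.03)),(M(98,258),(-.044,.025,.03)),(M(22,265),(0,.035,.005)),(M(512,508),(-.24,-.035,.005))]
p,f=fit(pl,.065,[.57,.19,1.53]);print(p,f,X(p),p[2]-ry)
t=tri(("top",166.7,162.3),("side",221.2,146.1));print(t.x,X(t.x),t.fun)
# tip in top vs initial bore in top; plate yaw/riser yaw from top only
b=X(back(("top",209.75,185.75),.095));print("bore top",b,"bore side",X(back(S(182,206),.095)))
# where plate start in tcp terms: lug at grip
print("lug grip tcp",X([.5640,-.1056]))
```

```text
[0.57616603 0.18879491 1.54928467] [-0.2  0.4 -0.1 -0.4  0.7 -0.2 -0.2  0.8 -0.4 -0.2 -0.2 -0.4  0.4  0.1] [0.12496426 0.000169  ] 0.013184667787098814
[0.63686442 0.18783271 0.06853683] [ 0.12610822 -0.06052623] [ 0.42278261 -0.62117462 -0.85979023  0.168913  ]
bore top [ 0.00469259 -0.00734432] bore side [ 0.00333168 -0.01063183]
lug grip tcp [-0.1696755   0.00211534]
```

Run:
```python
from est import *
o=observe()
for i in range(4): a=camera("side")
s=observe();print(s["tcp_pos"]-o["tcp_pos"],abs(s["qvel"]).max(),s["force"],s["width"],X(s["tcp_pos"])+[.195,0])
job_done()
```

```text
[ 2.31998740e-06 -5.52846545e-06 -2.24707481e-05] 0.001505953952439416 [-0.36579818 -6.95176001  6.69250345] 0.15412213441212932 [ 0.12638986 -0.0015764 ]
the job is handed in; nothing more can be done
```

I gripped the smallest plate by its lug and slid it about 101 mm along the riser while turning it in line. I handed the job in at about 7 s with the gripper still holding it; the hand-in reports no verdict.

| Check | Reading | Limit |
|---|---|---|
| Plate end past the riser edge | 126.4 mm from the arm pose, 125.0 mm from the side camera | within 6 mm of the pointer |
| Pointer tip past the riser edge | 126.1 mm from both cameras together, 126.5 mm from the top camera, 129.7 mm from the side camera | – |
| Lug off the block's centre line | about 1.6 mm | 25 mm |
| Plate out of line with the block | about 0.013 rad from the side camera, 0.003 rad from the tool | 0.06 rad |
| Tool tilt (plate tilt not measured directly) | about 0.005 rad | 0.04 rad (plate) |

- **Holding:** over the last four camera calls (0.2 s) the tool moved about 0.02 mm. The tool felt about 6.7 N upward, so it was pressing the plate down onto the block. The opening was 0.154, which matches the lug's thickness.
- **Disagreement:** taken on its own, the side camera puts the plate end 4.7 mm short of the pointer. I trusted the two-camera value, because the side camera's tip reading also disagreed with the top camera sideways.
- **Not measured:** I didn't re-measure the marker stand or the bystanders. The later pictures show the stand and the visible part of the gear in place, but the bottle and tape were outside the last views. No unusual forces showed at the end of any move.

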